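# Reseat the balance pan and tare

## Robot

A 6-joint arm with a two-finger parallel gripper is mounted at the origin on the work surface. World frame = base frame: x ahead of the robot, y to its left, z up, the work surface at z = 0. Lengths are in m, angles in rad, forces in N, time in s.
With the tool pointing down it reaches from about 0.275 to 0.775 m from the base axis. Payload 14.6 kg.
Tool frame: the origin (TCP) lies midway between the tips of the shut fingers; the grasp point (between the pads) lies env.hold_point_z behind it (env.hold_point_z is the distance from the TCP to the grasp point, in m); z points along the fingers, y is the line along which they close (so a half turn about z gives the same grasp; the last joint's range is limited). The gripper opens to 85 mm and grips with 20 to 120 N. Pads are 22 mm wide; open, the fingers measure 114 mm over their backs; the gripper's body (76 mm by 85 mm) begins 54 mm behind the grasp point. The pads swing forward as they close: fully open they stand 13 mm farther back than shut.
Start: joints at [0.954, 0.263, -0.048, 1.259, 0, 1.415], TCP at [0.234, 0.47, 0.231] pointing down, gripper open.
Joint ranges: [-2.65, 2.65], [-0.89, 1.7], [-1.18, 1.37], [-2.13, 2.11], [-1.35, 1.29], [-3.14, 3.14]. Speed limits (rad/s): [1.89, 1.89, 2.57, 2.79, 3.14, 3.14].

## Interface

Orientations are given as [roll, pitch, yaw] about the fixed x, y, z axes, in that order (R = Rz(yaw) Ry(pitch) Rx(roll)).
In Python, from workcell import sensors, eyes, job, env gives the robot as it stands.
- The arm moves only by the tool play_rows, never from a script. Its argument "plan" is a list of rows, each a list of 5 numbers: the shift along the tool's x, y, z in m, then the turn about the tool's z in rad, then the finger opening in m, from 0 to 0.0854. A call has exactly 10 rows; each row is the pose to reach, as a shift and turn from the pose commanded when the call began, along the tool's axes at that moment; what a row does not reach only later rows make up. A row lasts 1/10 s, in which the tool goes at most 50 mm and 8.59 degrees, less where a joint would pass 70% of its speed; a pose out of reach is approached as far as the arm can. A call with a gripper value outside its range is refused whole. The fingers move at their own pace and stop on an object; "squeeze" is the grip in N (left out, the last holds). Time passes only in rows, so rows that repeat a pose let the fingers close, or fill a call up. It gives the time, the measured TCP pose, the force, the opening and the grip force at its end, in the units of the state.
- sensors.state(): the state, without advancing time (a new reading comes with each control period).
- eyes.camera(name): name is "scene" or "top" or "wrist"; returns (picture, depth): 400x640x3 uint8, red, green, blue; 400x640 float32, m along the optical axis (not along the pixel's ray), 0 where there is no reading.
- eyes.get_calibration(name): a dict with "fx", "fy", "cx", "cy" (pixels), "rvec" (rotation vector, rad) and "tvec" (3), from world to camera coordinates, as OpenCV has them; the wrist camera has in their place "T_tool_cam" (4x4, takes a point from camera to tool coordinates, whose origin is the TCP and whose axes are the flange's). Camera axes: x right, y down, z forward; pixel columns grow to the right and rows downward; lengths in m; the calibration is good to about 2 mm. A picture is of the moment at which its call begins: read the wrist's pose just before it. get_calibration takes no time and is no camera call.
- job.job_done(): hands the job in; it is judged then, once.
The state is a dict: "time_s": time; "q": joint angles; "joint_vel": joint speeds; "effort": joint torques, N m; "tcp_pos": TCP position; "tool_rot": TCP orientation; "ft_force": force on the tool from outside, world axes, zero at the start; "torque": the same for the moment, N m; "grip_width": opening from 0.0 (shut) to 1.0 (fully open); "finger_force": force on a finger pad.
Only numpy, scipy, OpenCV 4.12 (cv2) and the standard library are available. Lean on these libraries where they do the work, as an engineer would, in place of code of your own. Each camera call takes 0.05 s, during which the arm holds its last target. There are 200 camera calls.

## Task

The round steel pan of the jeweller's balance has been knocked out of its well and lies askew on the deck. Without picking anything up, gently nudge the pan with the fingertips across the rim of the well until it drops in and lies level, then press the blue tare key fully down and let it come back up. Leave the red power key and the things standing around the balance alone.

Things in the scene. Friction and masses are not known exactly. Their poses are not given: they have to be found in the camera images.
- scale: Grey bench balance, 240 mm (its x) by 170 mm (its y); it does not shift. Origin: centre of its footprint, on the bench; x points from its front (keys) to its rear, z up. The rear 150 mm (x -30 to +120) is a flat white deck, 45 mm high, with the round well in its middle. The panel in front slopes from 41 mm high at the deck to 28 mm at the front edge (0.143 rad).
- well (a point): Centre of the floor of the round well in the deck, at x = 45 mm, y = 0 of the balance, 40 mm above the bench. The well is 95 mm in diameter and 5 mm deep (its rim is level with the deck), so the pan has 2.5 mm of play all round.
- pan: Loose steel pan: disc 90 mm in diameter, 9 mm thick, 80 to 150 g. Origin: centre of its underside. It starts flat on the deck, 24 to 50 mm in front of the well's centre and up to 32 mm to either side, never over the keys. Within about 13 mm of the well's centre it tips in at its leading edge; nearly centred, it drops level, its top 4 mm above the deck.
- tare_key (a joint): Travel of the tare key in m: 0 up, 0.004 fully down. Spring key, about 0.9 N to start and 4.5 N fully down; it comes back when let go.
- tare_top (a point): Centre of the top of the blue tare key (22 mm in the balance's x by 36 mm in its y), on the panel at y = -45 mm of the balance (the right-hand side seen from its front); it stands 6 mm proud of the panel, and is pressed square to the panel or straight down.
- power_key (a joint): Travel of the power key in m: 0 up, 0.004 fully down; same spring.
- power_top (a point): Centre of the top of the round red power key (24 mm in diameter), on the panel at y = +45 mm of the balance. Not to be pressed.
- cal_weight: Brass calibration weight with a knob, 32 mm in diameter, 46 mm tall, standing loose beside the balance. Origin: centre of its underside.
- gem_jar: Small clear jar with a white cap, 48 mm in diameter, 44 mm tall, standing loose beside the balance. Origin: centre of its underside.
- disc_stand: White block 42 x 42 x 20 mm with a thin steel spindle and a small grey rubber disc on it, 55 mm tall in all, standing loose beside the balance. Origin: centre of its underside.
Mind the look-alikes: they are no part of the job. Of the things like the pan, leave any that is brown; of the rest the smaller one is meant.

How it is judged:
By the outcome, as a careful person would: the job done as asked, in the order asked, and still so for the second after the job is handed in, with the robot touching nothing.
It also fails if it takes over 54 s, if anything falls off the work surface, if the arm or the gripper's body presses on something with over 40 N, if the wrist force passes 120 N, or if a joint passes its speed limit or range.

## Working session

There is one attempt and no reset: what is moved stays moved. The work goes in short steps, Python scripts to look and compute and a tool call to move; the robot and the scene stay as the last step left them, time stands still between calls to the robot, and variables do not carry over. Pictures are saved under pics/ and viewed, at most 10 in all, crops included, and the job is handed in when it is done.

Besides the shell and the picture viewer there is one more tool, called after "Emit:" as name([rows], argument=value, ...), one row to a line, values as JSON. play_rows: Moves the arm, as the interface text tells. Its arguments: {"type":"object","properties":{"plan":{"type":"array","items":{"type":"array","items":{"type":"number"}}},"squeeze":{"type":"number"}},"required":["plan"]}

```bash
ls; mkdir -p pics; python3 - <<'E'
from workcell import sensors, eyes, job, env
import cv2
s=sensors.state(); print(s['time_s'],s['tcp_pos'],s['tool_rot'],s['ft_force'],env.hold_point_z)
for n in ['scene','top']:
    p,d=eyes.camera(n); cv2.imwrite(f'pics/{n}0.png',p[:,:,::-1])
    c=eyes.get_calibration(n); print(n,c)
print(eyes.get_calibration('wrist'))
E
```

```text
pics
0.0 [0.23373678 0.46975137 0.23081832] [-3.14044709e+00 -1.80643145e-04  2.67979935e+00] [0.32987454 0.55665045 0.23871253] 0.0187
scene {'fx': 402.2174356627634, 'fy': 402.2174356627634, 'cx': 319.6506012510033, 'cy': 201.50922316952082, 'rvec': array([ 1.14504203,  2.56779466, -0.77538498]), 'tvec': array([ 0.34751713, -0.34627626,  1.03003171])}
top {'fx': 429.28366148761995, 'fy': 429.28366148761995, 'cx': 319.45621308299485, 'cy': 196.2361551963107, 'rvec': array([ 2.12447028, -2.12140454,  0.2133033 ]), 'tvec': array([0.02654601, 0.61065329, 0.90273208])}
{'fx': 276.51094195295366, 'fy': 276.51094195295366, 'cx': 312.31508985981776, 'cy': 201.2329775437136, 'T_tool_cam': array([[ 2.79740603e-05, -9.56071898e-01, -2.93132267e-01,
         7.55990396e-02],
       [ 9.99999790e-01,  2.16710799e-04, -6.11386295e-04,
        -4.07086900e-04],
       [ 6.48054183e-04, -2.93132188e-01,  9.56071703e-01,
        -1.41979837e-01],
       [ 0.00000000e+00,  0.00000000e+00,  0.00000000e+00,
         1.00000000e+00]])}
```

View pics/scene0.png

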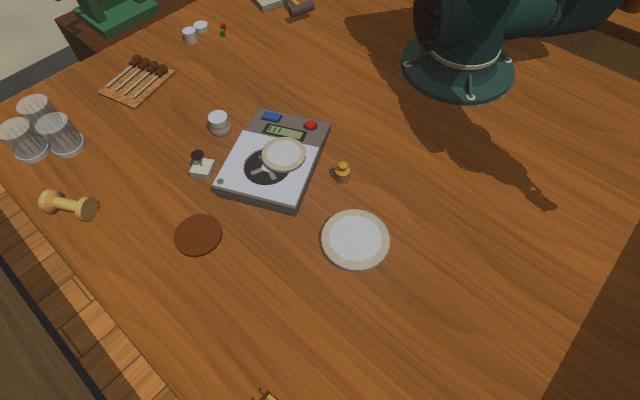

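View pics/top0.png

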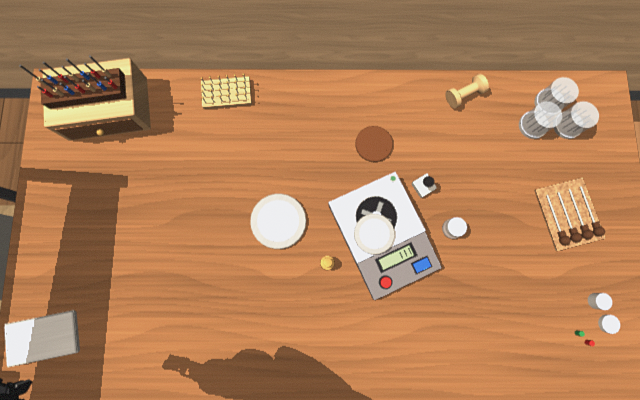

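The scene picture shows the balance at about (272,160), with the small pan (285,154) in front of the well. The large white plate (355,238) and the brown disc (198,235) are the look-alikes. In the top picture the pan is at (375,233), the well at (376,213), the tare key at (422,265) and the power key at (386,283). I'll enlarge both.

```bash
python3 - <<'E'
import cv2
a=cv2.imread('pics/top0.png')[165:305,310:470]; cv2.imwrite('pics/topc.png',cv2.resize(a,None,fx=4,fy=4,interpolation=cv2.INTER_CUBIC))
b=cv2.imread('pics/scene0.png')[100:220,205:355]; cv2.imwrite('pics/scenec.png',cv2.resize(b,None,fx=5,fy=5,interpolation=cv2.INTER_CUBIC))
E
```

```text
(no output)
```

View pics/topc.png

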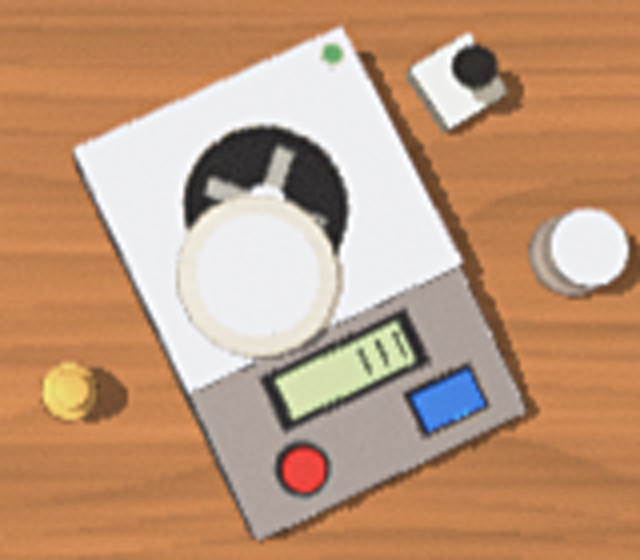

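View pics/scenec.png

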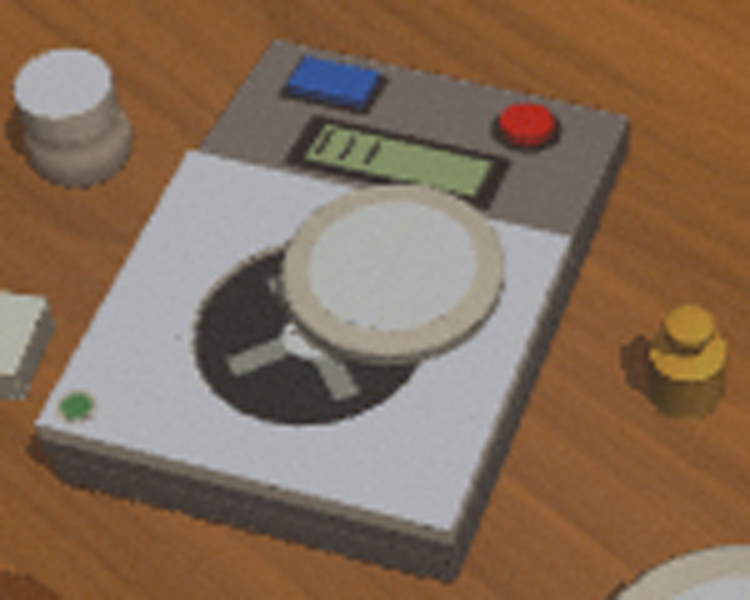

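The top crop gives deck corners (75,150), (343,27), (462,264), (193,391), the pan centre (260,276), tare (449,401) and power (302,468). The scene crop shows the same points at (455,535), (40,430), (190,152), (572,235), with the pan at (393,270) and tare at (335,82). I'll triangulate these and fit the balance pose.

```bash
cat > h.py <<'E'
import numpy as np, cv2
from workcell import eyes, sensors
from scipy.spatial.transform import Rotation as Ro
def PK(n):
    c=eyes.get_calibration(n); R=cv2.Rodrigues(c['rvec'])[0]
    K=np.array([[c['fx'],0,c['cx']],[0,c['fy'],c['cy']],[0,0,1]]); return K,R,c['tvec']
def tri(t,s):
    P=[(lambda K,R,T:K@np.c_[R,T])(*PK(n)) for n in('top','scene')]
    X=cv2.triangulatePoints(*P,np.array(t,float).T,np.array(s,float).T); return (X[:3]/X[3]).T
def at_z(n,uv,z):
    K,R,T=PK(n); C=-R.T@T; d=R.T@np.linalg.inv(K)@[uv[0],uv[1],1]; return C+d*(z-C[2])/d[2]
E
python3 - <<'E'
from h import *
names='rear+y rear-y front-y front+y panel-y panel+y tare power pan'.split()
t=np.array([(75,150),(343,27),(462,264),(193,391),(526,411),(260,540),(449,401),(302,468),(260,276)])/4+[310,165]
s=np.array([(455,535),(40,430),(190,152),(572,235),(278,40),(630,118),(335,82),(526,125),(393,270)])/5+[205,100]
X=tri(t,s)
k=.036; 
ks=np.array([(.12,.085,.045),(.12,-.085,.045),(-.03,-.085,.045),(-.03,.085,.045),(-.12,-.085,.028),(-.12,.085,.028)])
A=ks[:,:2]-ks[:,:2].mean(0);B=X[:6,:2]-X[:6,:2].mean(0)
yaw=np.arctan2((A[:,0]*B[:,1]-A[:,1]*B[:,0]).sum(),(A*B).sum())
R=np.array([[np.cos(yaw),-np.sin(yaw)],[np.sin(yaw),np.cos(yaw)]])
o=X[:6,:2].mean(0)-R@ks[:,:2].mean(0)
print('yaw',yaw,'o',o)
for n,x,tt,ss in zip(names,X,t,s): print(n,x.round(4),'bal',((x[:2]-o)@R).round(4),'z-only top',((at_z('top',tt,x[2])[:2]-o)@R).round(4),'scene',((at_z('scene',ss,x[2])[:2]-o)@R).round(4))
print('well',o+R@[.045,0])
pt=at_z('top',t[8],.054);ps=at_z('scene',s[8],.054);print('pan z=.054',((pt[:2]-o)@R),((ps[:2]-o)@R))
E
```

```text
yaw 0.4339994191953001 o [ 0.52532435 -0.12001729]
rear+y [0.5982 0.0084 0.0389] bal [0.1201 0.0859] z-only top [0.1208 0.083 ] scene [0.1197 0.0892]
rear-y [ 0.6706 -0.1473  0.0374] bal [ 0.1204 -0.0858] z-only top [ 0.1216 -0.0891] scene [ 0.1199 -0.0819]
front-y [ 0.5335 -0.2102  0.0398] bal [-0.0305 -0.0853] z-only top [-0.0298 -0.0874] scene [-0.0308 -0.0827]
front+y [ 0.4621 -0.056   0.0427] bal [-0.0305  0.0847] z-only top [-0.0299  0.0814] scene [-0.0309  0.0884]
panel-y [ 0.4519 -0.2461  0.0236] bal [-0.1196 -0.0835] z-only top [-0.1189 -0.0863] scene [-0.12   -0.0803]
panel+y [ 0.3812 -0.0941  0.0226] bal [-0.1199  0.0841] z-only top [-0.1194  0.0812] scene [-0.1202  0.0874]
tare [ 0.4575 -0.2014  0.0305] bal [-0.0958 -0.0453] z-only top [-0.0952 -0.0477] scene [-0.0961 -0.0425]
power [ 0.4211 -0.118   0.0323] bal [-0.0937  0.0456] z-only top [-0.0934  0.0438] scene [-0.094   0.0477]
pan [ 0.5258 -0.0949  0.0461] bal [0.011  0.0225] z-only top [0.0116 0.0201] scene [0.0107 0.0254]
well [ 0.56615245 -0.10109467]
pan z=.054 [0.01132538 0.02144381] [0.01671204 0.0283019 ]
```

```bash
cat >> h.py <<'E'
def mv(p,yaw=None):
    s=sensors.state(); R=Ro.from_euler('xyz',s['tool_rot']).as_matrix()
    d=R.T@(np.array(p)-s['tcp_pos']); y=s['tool_rot'][2]
    print('t',s['time_s'],'tcp',s['tcp_pos'].round(4),'yaw',round(y,4),'shift',d.round(4),'turn',None if yaw is None else round(y-yaw,4),'F',np.round(s['ft_force'],2))
E
python3 -c "
from h import *
mv([.457,-.085,.15],2.99)"
```

```text
t 0.1 tcp [0.2338 0.4698 0.2309] yaw 2.6798 shift [-0.4471 -0.3972  0.0812] turn -0.3102 F [-0.02 -0.43 -1.23]
```

Emit:
play_rows([
  [-0.03, -0.027, 0.005, -0.02, 0.05],
  [-0.06, -0.054, 0.01, -0.05, 0.05],
  [-0.09, -0.081, 0.02, -0.08, 0.05],
  [-0.12, -0.108, 0.03, -0.11, 0.05],
  [-0.15, -0.135, 0.035, -0.14, 0.05],
  [-0.18, -0.162, 0.04, -0.17, 0.05],
  [-0.21, -0.189, 0.045, -0.2, 0.05],
  [-0.24, -0.216, 0.05, -0.23, 0.05],
  [-0.27, -0.243, 0.055, -0.26, 0.05],
  [-0.3, -0.27, 0.06, -0.31, 0.05],
])

```text
time_s: 1.1
tcp_pos: [0.3823, 0.093, 0.171]
tool_rot: [3.142, -0.0, 2.991]
ft_force: [0.7, 0.7, -0.5]
grip_width: 0.585
finger_force: 0.0
```

```bash
python3 -c "
from h import *
mv([.457,-.085,.13],2.99)"
```

```text
t 1.1 tcp [0.3823 0.093  0.171 ] yaw 2.9911 shift [-0.1005 -0.1648  0.041 ] turn 0.0011 F [ 0.66  0.69 -0.47]
```

Emit:
play_rows([
  [-0.012, -0.02, 0.005, 0, 0.05],
  [-0.03, -0.045, 0.01, 0, 0.05],
  [-0.042, -0.07, 0.015, 0, 0.05],
  [-0.054, -0.09, 0.02, 0, 0.05],
  [-0.066, -0.11, 0.025, 0, 0.05],
  [-0.078, -0.13, 0.03, 0, 0.05],
  [-0.09, -0.15, 0.035, 0, 0.05],
  [-0.1, -0.165, 0.04, 0, 0.05],
  [-0.1, -0.165, 0.04, 0, 0.05],
  [-0.1, -0.165, 0.04, 0, 0.05],
])

```text
time_s: 2.1
tcp_pos: [0.4558, -0.0833, 0.1311]
tool_rot: [3.141, -0.001, 2.989]
ft_force: [0.3, 0.6, 0.2]
grip_width: 0.582
finger_force: 0.0
```

```bash
python3 - <<'E'
from h import *
mv([.457,-.085,.055],2.99)
p,d=eyes.camera('wrist'); cv2.imwrite('pics/w1.png',p[:,:,::-1]); np.save('w1d.npy',d)
E
```

```text
t 2.1 tcp [ 0.4558 -0.0833  0.1311] yaw 2.9893 shift [-0.0016 -0.0015  0.0761] turn -0.0007 F [0.29 0.56 0.2 ]
```

View pics/w1.png

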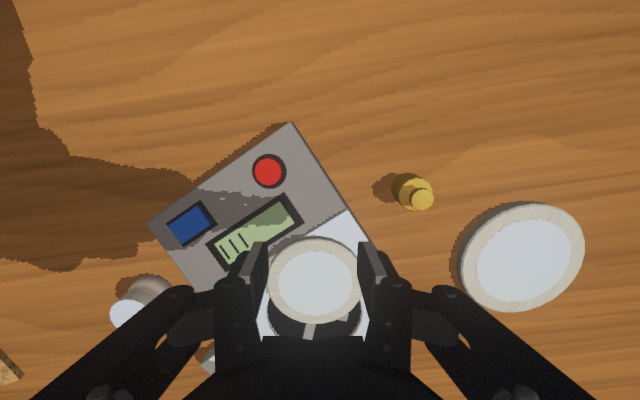

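The wrist picture shows the pan at about (314,280), between the open fingers, whose tips are near (262,245) and (364,245). The power key is at (268,171) and tare at (191,223).

```bash
python3 - <<'E'
from h import *
d=np.load('w1d.npy'); c=eyes.get_calibration('wrist'); T=c['T_tool_cam']
v,u=np.mgrid[0:400,0:640]; P=np.stack([(u-c['cx'])/c['fx']*d,(v-c['cy'])/c['fy']*d,d,np.ones_like(d)],-1)@T.T
x,y,z=P[...,0],P[...,1],P[...,2]
m=(d>0)&(z<.03)&(v<330)
for sgn in(-1,1):
    q=m&(sgn*y>0)&(abs(y)<.045)&(z>-.04); print(sgn,'zmax pct',np.percentile(z[q],[50,90,98,99.5]))
    t=q&(z>np.percentile(z[q],98)-.003); print(x[t].min(),x[t].max(),y[t].min(),y[t].max())
s=sensors.state();R=Ro.from_euler('xyz',s['tool_rot']).as_matrix()
W=P[...,:3]@R.T+s['tcp_pos']
for n,(a,b) in dict(pan=(314,280),power=(268,171),tare=(191,223),deck=(340,225)).items(): print(n,W[b,a].round(4))
E
```

```text
-1 zmax pct [-0.02604106 -0.01057455 -0.00536257 -0.00341452]
-0.0103314809146597 0.011820707280693218 -0.03188542723287341 -0.024971047377212865
1 zmax pct [-0.02618628 -0.010581   -0.00514372 -0.00338729]
-0.010541161491936166 0.012003540824832487 0.024616050989070336 0.03092372991278754
pan [ 0.5216 -0.0918  0.0536]
power [ 0.4196 -0.1165  0.0368]
tare [ 0.4566 -0.1964  0.0356]
deck [ 0.4752 -0.0615  0.0454]
```

```bash
cat >> h.py <<'E'
def cloud(n):
    s=sensors.state(); p,d=eyes.camera(n); c=eyes.get_calibration(n)
    v,u=np.mgrid[0:400,0:640]; P=np.stack([(u-c['cx'])/c['fx']*d,(v-c['cy'])/c['fy']*d,d],-1)
    if n=='wrist':
        T=c['T_tool_cam']; R=Ro.from_euler('xyz',s['tool_rot']).as_matrix()
        W=(P@T[:3,:3].T+T[:3,3])@R.T+s['tcp_pos']
    else:
        R=cv2.Rodrigues(c['rvec'])[0]; W=(P-c['tvec'])@R
    W[d==0]=9; return p,W
def circ(W,m):
    k,l,st,_=cv2.connectedComponentsWithStats(m.astype(np.uint8)); i=1+st[1:,4].argmax()
    q=W[l==i]; c,r=cv2.minEnclosingCircle((q[:,:2]*1000).astype(np.float32)); return np.array(c)/1000,r,len(q),q[:,2].mean()
E
python3 - <<'E'
from h import *
for n in('wrist','top','scene'):
    p,W=cloud(n); cv2.imwrite(f'pics/{n}_b.png',p[:,:,::-1])
    near=np.hypot(W[...,0]-.54,W[...,1]+.095)<.1
    dk=near&(abs(W[...,2]-.045)<.012)
    zs=W[...,2][dk]; h,e=np.histogram(zs,np.arange(.033,.0575,.001)); print(n,dict(zip((e[:-1]*1000).round(),h)))
    print(' pan',circ(W,near&(W[...,2]>.0505)&(W[...,2]<.057)))
    dark=(p.max(-1)<75)&near&(W[...,2]<.045)
    if dark.any(): print(' well?',circ(W,dark))
E
```

```text
wrist {np.float64(33.0): np.int64(126), np.float64(34.0): np.int64(297), np.float64(35.0): np.int64(563), np.float64(36.0): np.int64(851), np.float64(37.0): np.int64(1106), np.float64(38.0): np.int64(1633), np.float64(39.0): np.int64(1981), np.float64(40.0): np.int64(587), np.float64(41.0): np.int64(78), np.float64(42.0): np.int64(108), np.float64(43.0): np.int64(704), np.float64(44.0): np.int64(956), np.float64(45.0): np.int64(200), np.float64(46.0): np.int64(32), np.float64(47.0): np.int64(31), np.float64(48.0): np.int64(44), np.float64(49.0): np.int64(38), np.float64(50.0): np.int64(36), np.float64(51.0): np.int64(153), np.float64(52.0): np.int64(1951), np.float64(53.0): np.int64(3489), np.float64(54.0): np.int64(751), np.float64(55.0): np.int64(8), np.float64(56.0): np.int64(0)}
 pan (array([ 0.52615131, -0.0922215 ]), 45.29867172241211, 6371, np.float64(0.05325489168315057))
 well? (array([ 0.58081073, -0.08071436]), 33.36772537231445, 768, np.float64(0.03937449459023173))
top {np.float64(33.0): np.int64(2), np.float64(34.0): np.int64(2), np.float64(35.0): np.int64(2), np.float6
[... 1157 characters left out ...]
int64(181), np.float64(42.0): np.int64(195), np.float64(43.0): np.int64(489), np.float64(44.0): np.int64(859), np.float64(45.0): np.int64(724), np.float64(46.0): np.int64(227), np.float64(47.0): np.int64(53), np.float64(48.0): np.int64(23), np.float64(49.0): np.int64(15), np.float64(50.0): np.int64(20), np.float64(51.0): np.int64(63), np.float64(52.0): np.int64(228), np.float64(53.0): np.int64(418), np.float64(54.0): np.int64(343), np.float64(55.0): np.int64(134), np.float64(56.0): np.int64(24)}
 pan (array([ 0.52715643, -0.0906314 ]), 45.45246124267578, 1225, np.float64(0.05374541361757874))
 well? (array([ 0.56575372, -0.09910977]), 46.182518005371094, 574, np.float64(0.04005396546921853))
```

Emit:
play_rows([
  [-0.001, 0.001, 0.012, 0.01, 0.05],
  [-0.002, 0.002, 0.024, 0.02, 0.05],
  [-0.003, 0.003, 0.036, 0.03, 0.05],
  [-0.004, 0.004, 0.048, 0.035, 0.05],
  [-0.005, 0.004, 0.058, 0.035, 0.05],
  [-0.005, 0.004, 0.066, 0.035, 0.05],
  [-0.005, 0.004, 0.072, 0.035, 0.05],
  [-0.005, 0.004, 0.075, 0.035, 0.05],
  [-0.005, 0.004, 0.075, 0.035, 0.05],
  [-0.005, 0.004, 0.075, 0.035, 0.05],
])

```text
time_s: 3.3
tcp_pos: [0.4618, -0.0805, 0.0565]
tool_rot: [-3.142, 0.0, 2.955]
ft_force: [1.1, -0.3, 0.3]
grip_width: 0.588
finger_force: 0.0
```

```bash
python3 - <<'E'
from h import *
mv([.4613,-.080,.0437],2.955)
p,W=cloud('wrist'); near=np.hypot(W[...,0]-.54,W[...,1]+.095)<.1
print(circ(W,near&(W[...,2]>.0505)&(W[...,2]<.057)))
E
```

```text
t 3.3 tcp [ 0.4618 -0.0805  0.0565] yaw 2.9548 shift [0.0006 0.0004 0.0128] turn -0.0002 F [ 1.09 -0.35  0.31]
(array([ 0.51113507, -0.09032609]), 36.1219596862793, 5329, np.float64(0.05326771398592325))
```

Emit:
play_rows([
  [0, 0, 0.004, 0, 0.05],
  [0, 0, 0.008, 0, 0.05],
  [0, 0, 0.011, 0, 0.05],
  [0, 0, 0.0125, 0, 0.05],
  [0, 0, 0.0125, 0, 0.05],
  [-0.003, 0, 0.0125, 0, 0.05],
  [-0.006, 0, 0.0125, 0, 0.05],
  [-0.009, 0, 0.0125, 0, 0.05],
  [-0.012, 0, 0.0125, 0, 0.05],
  [-0.015, 0, 0.0125, 0, 0.05],
])

```text
time_s: 4.35
tcp_pos: [0.4767, -0.0833, 0.0438]
tool_rot: [-3.142, 0.0, 2.955]
ft_force: [-0.5, -1.0, -0.7]
grip_width: 0.589
finger_force: 0.0
```

```bash
python3 - <<'E'
from h import *
mv([.565-.983*.0484,-.0995+.1855*.0484,.0437],2.955)
p,W=cloud('scene'); near=np.hypot(W[...,0]-.54,W[...,1]+.095)<.1
print(circ(W,near&(W[...,2]>.0505)&(W[...,2]<.057)))
E
```

```text
t 4.35 tcp [ 0.4767 -0.0833  0.0438] yaw 2.9548 shift [-0.0413  0.0004  0.0001] turn -0.0002 F [-0.52 -0.95 -0.66]
(array([ 0.52641858, -0.090089  ]), 45.93537139892578, 1225, np.float64(0.053707557675413416))
```

Emit:
play_rows([
  [-0.0025, 0, 0, 0, 0.05],
  [-0.005, 0, 0, 0, 0.05],
  [-0.0075, 0, 0, 0, 0.05],
  [-0.01, 0, 0, 0, 0.05],
  [-0.0125, 0, 0, 0, 0.05],
  [-0.015, 0, 0, 0, 0.05],
  [-0.0175, 0, 0, 0, 0.05],
  [-0.02, 0, 0, 0, 0.05],
  [-0.0225, 0, 0, 0, 0.05],
  [-0.0225, 0, 0, 0, 0.05],
])

```text
time_s: 5.4
tcp_pos: [0.4989, -0.0875, 0.0438]
tool_rot: [-3.142, 0.0, 2.955]
ft_force: [0.2, -0.4, 0.6]
grip_width: 0.584
finger_force: 0.0
```

```bash
python3 - <<'E'
from h import *
mv([.565-.983*.0484,-.0995+.1855*.0484,.0437],2.955)
p,W=cloud('scene'); near=np.hypot(W[...,0]-.54,W[...,1]+.095)<.1
print(circ(W,near&(W[...,2]>.0505)&(W[...,2]<.057)))
cv2.imwrite('pics/s2.png',cv2.resize(p[90:220,205:355,::-1],None,fx=4.6,fy=4.6,interpolation=cv2.INTER_CUBIC))
E
```

```text
t 5.4 tcp [ 0.4989 -0.0875  0.0438] yaw 2.9548 shift [-0.0188  0.0005  0.0001] turn -0.0002 F [ 0.16 -0.39  0.56]
(array([ 0.53690253, -0.0961463 ]), 54.285186767578125, 1273, np.float64(0.05374220312307874))
```

View pics/s2.png

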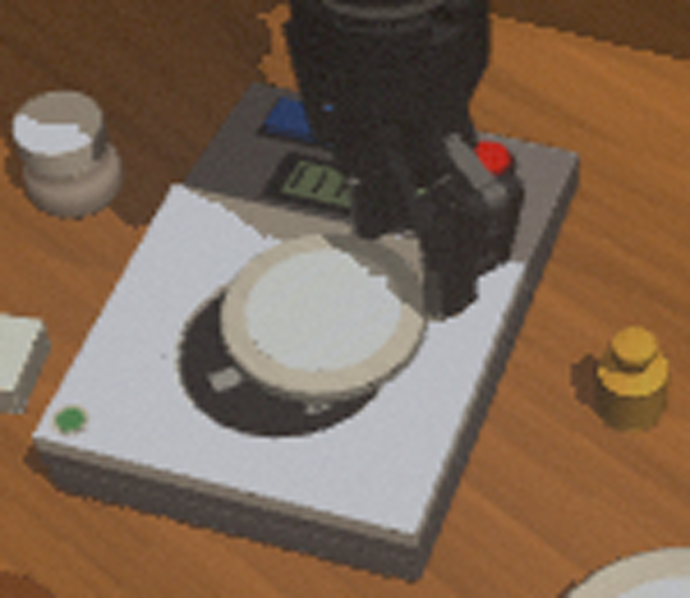

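The pan has moved partway over the well. In the crop its centre is near (324,314) and the well's outline runs from x=178 on the left to y=437 at the bottom. I'll work out the pan's offset from the well in this camera.

```bash
python3 - <<'E'
from h import *
hub=at_z('scene',(300/5+205,343/5+100),.04); 
# project rim circle for candidate well centre and compare extents
pan=at_z('scene',(324.5/4.6+205,313/4.6+90),.054); pan0=at_z('scene',(393/5+205,270/5+100),.054)
print('hub',hub,'pan',pan,'pan0',pan0)
K,R,T=PK('scene'); a=np.linspace(0,6.283,200)
def ext(c,r,z):
    X=np.c_[c[0]+r*np.cos(a),c[1]+r*np.sin(a),np.full(200,z)]; x=(X@R.T+T)@K.T; x=x[:,:2]/x[:,2:]
    x=(x-[205,90])*4.6; return x.min(0),x.max(0)
print('pan ext',ext(pan,.045,.054),'meas 222..427, 233..393')
print('well ext',ext(hub,.0475,.045),'meas left 178 bottom 437')
E
```

```text
hub [ 0.57252772 -0.09755535  0.04      ] pan [ 0.54663314 -0.09191351  0.054     ] pan0 [ 0.528586   -0.08731177  0.054     ]
pan ext (array([220.04864723, 234.61852033]), array([428.66501742, 396.39921224])) meas 222..427, 233..393
well ext (array([164.04513403, 270.40801351]), array([384.65891578, 444.07712999])) meas left 178 bottom 437
```

```bash
python3 - <<'E'
from h import *
from scipy.optimize import fsolve
K,R,T=PK('scene'); a=np.linspace(0,6.283,2000)
def ext(c,r,z):
    X=np.c_[c[0]+r*np.cos(a),c[1]+r*np.sin(a),np.full(2000,z)]; x=(X@R.T+T)@K.T; x=x[:,:2]/x[:,2:]
    x=(x-[205,90])*4.6; return x.min(0),x.max(0)
w=fsolve(lambda c:[ext(c,.0475,.045)[0][0]-178.3,ext(c,.0475,.045)[1][1]-437],[.567,-.097]); print('well',w)
p=fsolve(lambda c:[(ext(c,.045,.054)[0][0]+ext(c,.045,.054)[1][0])/2-324.5,ext(c,.045,.054)[0][1]-233],[.547,-.092]); print('pan',p, 'rel',w-p)
d=np.array([.983,-.1855]); n=np.array([.1855,.983]); print('along',d@(w-p),'lateral',n@(w-p))
E
```

```text
well [ 0.56599193 -0.09568487]
pan [ 0.54592191 -0.09254775] rel [ 0.02007002 -0.00313712]
along 0.020310763503535462 lateral 0.0006392039651157066
```

Emit:
play_rows([
  [-0.0015, 0, 0, 0, 0.05],
  [-0.003, 0, 0, 0, 0.05],
  [-0.0045, 0, 0, 0, 0.05],
  [-0.006, 0, 0, 0, 0.05],
  [-0.0075, 0, 0, 0, 0.05],
  [-0.009, 0, 0, 0, 0.05],
  [-0.0105, 0, 0, 0, 0.05],
  [-0.012, 0, 0, 0, 0.05],
  [-0.0135, 0, 0, 0, 0.05],
  [-0.0145, 0, 0, 0, 0.05],
])

```text
time_s: 6.45
tcp_pos: [0.5129, -0.0901, 0.0438]
tool_rot: [-3.142, 0.0, 2.955]
ft_force: [-0.2, -0.0, 0.5]
grip_width: 0.583
finger_force: 0.2
```

```bash
cat >> h.py <<'E'
def panfit():
    # plane through the pan's top, scene camera
    p,W=cloud('scene'); m=(np.hypot(W[...,0]-.566,W[...,1]+.096)<.043)&(W[...,2]>.043)&(W[...,2]<.06)&(p.min(-1)>110)
    q=W[m]; A=np.c_[q[:,:2]-[.566,-.096],np.ones(len(q))]; c=np.linalg.lstsq(A,q[:,2],rcond=None)[0]
    print('tilt',c[:2].round(4),'z at well',c[2].round(4),'n',len(q)); return p
E
python3 - <<'E'
from h import *
mv([.565-.983*.0484,-.0995+.1855*.0484,.0437],2.955)
p=panfit()
cv2.imwrite('pics/s3.png',cv2.resize(p[90:220,205:355,::-1],None,fx=4.6,fy=4.6,interpolation=cv2.INTER_CUBIC))
E
```

```text
t 6.45 tcp [ 0.5129 -0.0901  0.0438] yaw 2.9548 shift [-0.0045  0.0004  0.0001] turn -0.0002 F [-0.19 -0.03  0.5 ]
tilt [-0.0826  0.0032] z at well 0.0519 n 1075
```

View pics/s3.png

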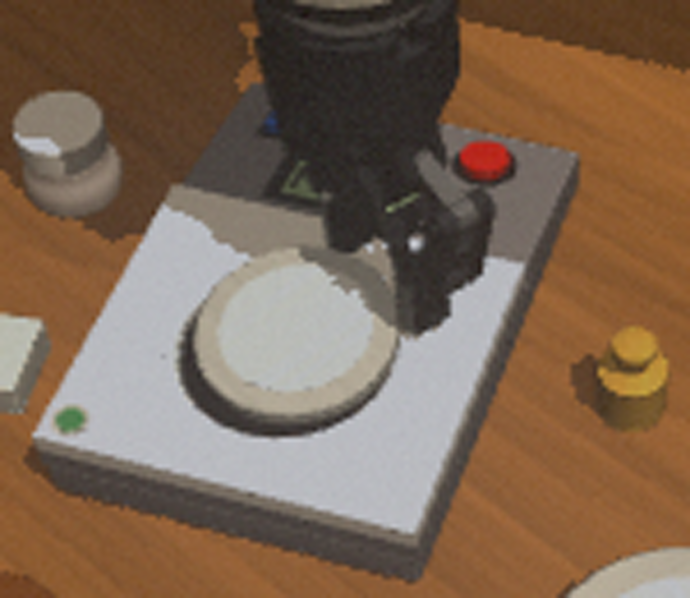

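The pan has tipped in at its leading edge (centre about (296,333)), with a gap to the far rim at lower left. I'll ease it on a few millimetres.

Emit:
play_rows([
  [-0.0005, 0, 0, 0, 0.05],
  [-0.001, 0, 0, 0, 0.05],
  [-0.0014, 0, 0, 0, 0.05],
  [-0.0018, 0, 0, 0, 0.05],
  [-0.0022, 0, 0, 0, 0.05],
  [-0.0026, 0, 0, 0, 0.05],
  [-0.003, 0, 0, 0, 0.05],
  [-0.0033, 0, 0, 0, 0.05],
  [-0.0035, 0, 0, 0, 0.05],
  [-0.0035, 0, 0, 0, 0.05],
])

```text
time_s: 7.5
tcp_pos: [0.5163, -0.0907, 0.0438]
tool_rot: [-3.142, 0.0, 2.955]
ft_force: [0.8, -0.3, 0.9]
grip_width: 0.586
finger_force: 0.1
```

```bash
python3 - <<'E'
from h import *
mv([.565-.983*.0484,-.0995+.1855*.0484,.0437],2.955)
p=panfit()
cv2.imwrite('pics/s4.png',cv2.resize(p[90:220,205:355,::-1],None,fx=4.6,fy=4.6,interpolation=cv2.INTER_CUBIC))
E
```

```text
t 7.5 tcp [ 0.5163 -0.0907  0.0438] yaw 2.9548 shift [-0.0011  0.0004  0.0001] turn -0.0002 F [ 0.77 -0.26  0.92]
tilt [-0.0584 -0.0153] z at well 0.0511 n 1089
```

Emit:
play_rows([
  [-0.0003, 0, 0, 0, 0.05],
  [-0.0006, 0, 0, 0, 0.05],
  [-0.0009, 0, 0, 0, 0.05],
  [-0.0012, 0, 0, 0, 0.05],
  [-0.0014, 0, 0, 0, 0.05],
  [-0.0016, 0, 0, 0, 0.05],
  [-0.0018, 0, 0, 0, 0.05],
  [-0.002, 0, 0, 0, 0.05],
  [-0.002, 0, 0, 0, 0.05],
  [-0.002, 0, 0, 0, 0.05],
])

```text
time_s: 8.55
tcp_pos: [0.5181, -0.0911, 0.0438]
tool_rot: [-3.142, 0.0, 2.955]
ft_force: [-0.4, 0.6, 0.2]
grip_width: 0.585
finger_force: 0.0
```

```bash
python3 - <<'E'
from h import *
mv([.565-.983*.0484,-.0995+.1855*.0484,.0437],2.955)
p=panfit()
cv2.imwrite('pics/s5.png',cv2.resize(p[90:220,205:355,::-1],None,fx=4.6,fy=4.6,interpolation=cv2.INTER_CUBIC))
E
```

```text
t 8.55 tcp [ 0.5181 -0.0911  0.0438] yaw 2.9548 shift [0.0008 0.0004 0.0001] turn -0.0002 F [-0.35  0.56  0.24]
tilt [-0.0032 -0.0009] z at well 0.0489 n 1057
```

View pics/s5.png

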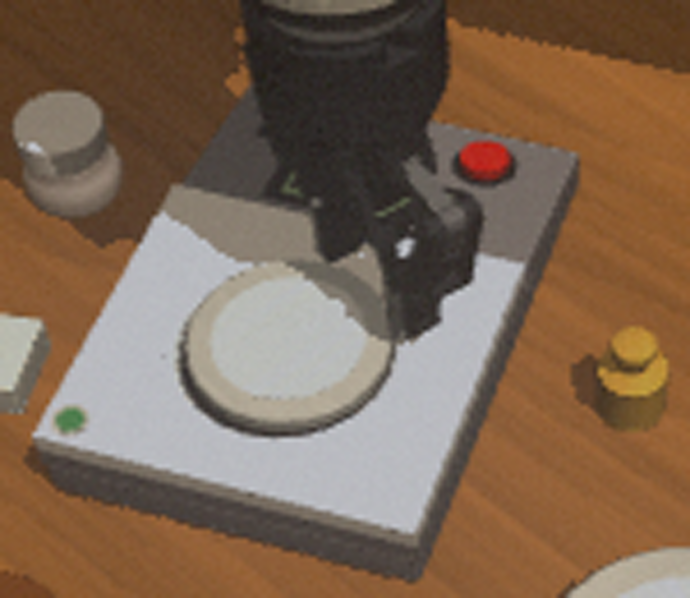

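The pan lies level with its top at 48.9 mm, seated in the well (centre about (288,347)). I'll back off, rise and shut the fingers.

Emit:
play_rows([
  [0.004, 0, 0, 0, 0.05],
  [0.01, 0, -0.002, 0, 0.05],
  [0.015, 0, -0.01, 0, 0.05],
  [0.015, 0, -0.025, 0, 0.05],
  [0.015, 0, -0.045, 0, 0.04],
  [0.015, 0, -0.065, 0, 0.02],
  [0.015, 0, -0.08, 0.1, 0],
  [0.015, 0, -0.08, 0.23, 0],
  [0.015, 0, -0.08, 0.36, 0],
  [0.015, 0, -0.08, 0.49, 0],
])

```text
time_s: 9.6
tcp_pos: [0.503, -0.0882, 0.1246]
tool_rot: [3.141, 0.001, 2.459]
ft_force: [0.1, -0.1, -0.1]
grip_width: 0.002
finger_force: 0.0
```

```bash
python3 -c "
from h import *
mv([.457,-.197,.10],2.005)"
```

```text
t 9.6 tcp [ 0.503  -0.0882  0.1246] yaw 2.4594 shift [-0.0329 -0.1135  0.0246] turn 0.4544 F [ 0.11 -0.11 -0.11]
```

Emit:
play_rows([
  [-0.005, -0.016, 0.003, 0.1, 0],
  [-0.01, -0.032, 0.006, 0.22, 0],
  [-0.014, -0.048, 0.009, 0.33, 0],
  [-0.019, -0.064, 0.012, 0.43, 0],
  [-0.024, -0.08, 0.015, 0.45, 0],
  [-0.028, -0.096, 0.018, 0.45, 0],
  [-0.031, -0.106, 0.022, 0.45, 0],
  [-0.033, -0.1135, 0.0245, 0.45, 0],
  [-0.033, -0.1135, 0.0245, 0.45, 0],
  [-0.033, -0.1135, 0.0245, 0.45, 0],
])

```text
time_s: 10.6
tcp_pos: [0.4581, -0.1972, 0.0994]
tool_rot: [3.141, -0.0, 2.015]
ft_force: [-0.2, -0.2, 1.0]
grip_width: 0.001
finger_force: 0.0
```

```bash
python3 - <<'E'
from h import *
mv([.457,-.197,.045],2.005)
for n in('wrist','scene'):
    p,W=cloud(n); q=p.astype(int)
    m=(q[...,2]>q[...,0]+40)&(np.hypot(W[...,0]-.457,W[...,1]+.197)<.04)&(W[...,2]<.06)
    print(n,m.sum(),W[m].mean(0),cv2.minAreaRect((W[m][:,:2]*1000).astype(np.float32)) if m.sum()>3 else '')
    r=(q[...,0]>q[...,2]+100)&(q[...,1]<90)&(np.hypot(W[...,0]-.42,W[...,1]+.117)<.03); print(' red',r.sum(),W[r].mean(0))
    if n=='wrist': cv2.imwrite('pics/w6.png',p[:,:,::-1])
E
```

```text
t 10.6 tcp [ 0.4581 -0.1972  0.0994] yaw 2.0148 shift [ 0.0006 -0.0009  0.0544] turn 0.0098 F [-0.19 -0.23  1.04]
wrist 1206 [ 0.4575534 -0.1978903  0.0368523] ((458.13671875, -198.90640258789062), (21.764860153198242, 35.81986618041992), 24.852619171142578)
 red 918 [ 0.42006067 -0.11734666  0.03706952]
scene 120 [ 0.45979645 -0.19627761  0.03708541] ((459.2833557128906, -197.4539031982422), (23.371919631958008, 35.7697868347168), 24.863616943359375)
 red 54 [ 0.42070735 -0.1162237   0.03727503]
```

View pics/w6.png

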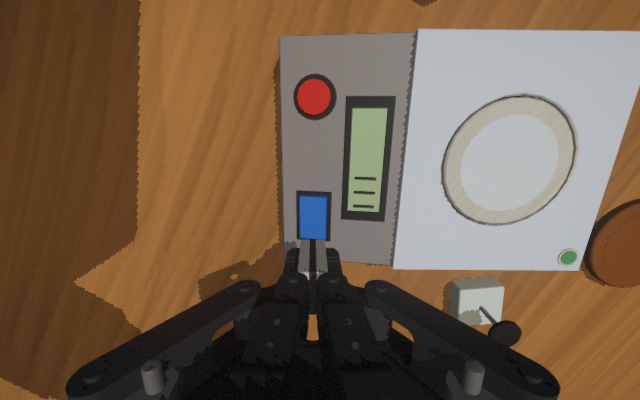

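The wrist picture shows the pan centred and level in its well, centre about (510,160). The shut fingers stand over the blue key (313,217), well clear of the jar and the disc stand.

Emit:
play_rows([
  [-0.001, -0.0005, 0.01, 0, 0],
  [-0.001, -0.0005, 0.02, 0, 0],
  [-0.001, -0.0005, 0.03, 0, 0],
  [-0.001, -0.0005, 0.04, 0, 0],
  [-0.001, -0.0005, 0.048, 0, 0],
  [-0.001, -0.0005, 0.053, 0, 0],
  [-0.001, -0.0005, 0.056, 0, 0],
  [-0.001, -0.0005, 0.058, 0, 0],
  [-0.001, -0.0005, 0.059, 0, 0],
  [-0.001, -0.0005, 0.059, 0, 0],
])

```text
time_s: 11.7
tcp_pos: [0.4581, -0.1986, 0.0404]
tool_rot: [3.141, 0.0, 2.015]
ft_force: [-0.8, 0.5, 0.3]
grip_width: 0.001
finger_force: 0.0
```

Emit:
play_rows([
  [0, 0, 0.0005, 0, 0],
  [0, 0, 0.001, 0, 0],
  [0, 0, 0.0015, 0, 0],
  [0, 0, 0.002, 0, 0],
  [0, 0, 0.0025, 0, 0],
  [0, 0, 0.003, 0, 0],
  [0, 0, 0.0035, 0, 0],
  [0, 0, 0.004, 0, 0],
  [0, 0, 0.004, 0, 0],
  [0, 0, 0.004, 0, 0],
])

```text
time_s: 12.7
tcp_pos: [0.4581, -0.1986, 0.0363]
tool_rot: [3.141, 0.0, 2.015]
ft_force: [1.5, 0.6, 3.3]
grip_width: 0.004
finger_force: 1.3
```

Emit:
play_rows([
  [0, 0, 0.0003, 0, 0],
  [0, 0, 0.0006, 0, 0],
  [0, 0, 0.0009, 0, 0],
  [0, 0, 0.0012, 0, 0],
  [0, 0, 0.0015, 0, 0],
  [0, 0, 0.0018, 0, 0],
  [0, 0, 0.002, 0, 0],
  [0, 0, 0.002, 0, 0],
  [0, 0, 0.002, 0, 0],
  [0, 0, 0.002, 0, 0],
])

```text
time_s: 13.7
tcp_pos: [0.4581, -0.1986, 0.0343]
tool_rot: [3.142, 0.0, 2.015]
ft_force: [2.6, 0.8, 4.5]
grip_width: -0.002
finger_force: 2.2
```

Emit:
play_rows([
  [0, 0, 0.0002, 0, 0],
  [0, 0, 0.0004, 0, 0],
  [0, 0, 0.0006, 0, 0],
  [0, 0, 0.0008, 0, 0],
  [0, 0, 0.001, 0, 0],
  [0, 0, 0.001, 0, 0],
  [0, 0, 0.001, 0, 0],
  [0, 0, 0.001, 0, 0],
  [0, 0, 0.001, 0, 0],
  [0, 0, 0.001, 0, 0],
])

```text
time_s: 14.7
tcp_pos: [0.4583, -0.1986, 0.0338]
tool_rot: [3.141, 0.001, 2.015]
ft_force: [0.6, 2.5, 15.3]
grip_width: 0.0
finger_force: 7.4
```

The force jumped to 15 N with the tip stalled at 33.8 mm, so the key is on its stop. Releasing and rising.

Emit:
play_rows([
  [0, 0, -0.001, 0, 0],
  [0, 0, -0.003, 0, 0],
  [0, 0, -0.005, 0, 0],
  [0, 0, -0.008, 0, 0],
  [0, 0, -0.013, 0, 0],
  [0, 0, -0.023, 0, 0],
  [0, 0, -0.04, 0, 0],
  [0, 0, -0.06, 0, 0],
  [0, 0, -0.075, 0, 0],
  [0, 0, -0.08, 0, 0],
])

```text
time_s: 15.7
tcp_pos: [0.4586, -0.1989, 0.1152]
tool_rot: [3.14, 0.002, 2.015]
ft_force: [0.3, 0.2, -0.6]
grip_width: 0.003
finger_force: 0.0
```

```bash
python3 - <<'E'
from h import *
mv([.457,-.197,.045],2.005)
p=panfit()
p,W=cloud('wrist'); q=p.astype(int)
m=(q[...,2]>q[...,0]+40)&(np.hypot(W[...,0]-.457,W[...,1]+.197)<.04)&(W[...,2]<.06)
print('tare z',W[m].mean(0))
r=(q[...,0]>q[...,2]+100)&(q[...,1]<90)&(np.hypot(W[...,0]-.42,W[...,1]+.117)<.03); print('red',W[r].mean(0))
E
```

```text
t 15.7 tcp [ 0.4586 -0.1989  0.1152] yaw 2.0149 shift [ 0.0025 -0.0007  0.0702] turn 0.0099 F [ 0.26  0.2  -0.58]
tilt [ 0.001  -0.0014] z at well 0.0488 n 1138
tare z [ 0.45761011 -0.19803453  0.03677624]
red [ 0.42006102 -0.11738131  0.03706779]
```

The pan is level at 48.8 mm, the tare key is back up and the power key hasn't moved.

```bash
python3 -c "
from workcell import job
print(job.job_done())"
```

```text
the job is handed in; nothing more can be done
None
```

The job is handed in: the pan lies level in its well, the tare key was pressed to its stop and came back up, and the power key and surrounding items were left alone, after about 16 s on the robot's clock.

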